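# Set the stone setter's dial and fix two stones on a headdress plaque

### The arm

A 6-joint arm with a two-finger parallel gripper is mounted at the origin on the work surface. World frame = base frame: x ahead of the robot, y to its left, z up, the work surface at z = 0. Lengths are in m, angles in rad, forces in N, time in s.
With the tool pointing down it reaches from about 0.35 to 0.925 m from the base axis. Payload 6.4 kg.
Tool frame: the origin (TCP) lies on the mounting face of the last link; the fingertips stand 199 mm ahead of it and the grasp point (between the pads) lies ahead of it (env.grip_point_offset is the z of the grasp point in the tool frame, in m); z points along the fingers, y is the line along which they close (so a half turn about z gives the same grasp; the last joint's range is limited). The gripper opens to 94 mm and grips with 3 to 60 N. Pads are 16 mm wide; open, the fingers measure 119 mm over their backs; the gripper's body (75 mm by 177 mm) begins 78 mm behind the grasp point.
Start: joints at [1.095, 0.245, 1.558, -0, 1.339, -0.174], TCP at [0.193, 0.621, 0.405] pointing down, gripper open.
Joint ranges: [-3.13, 3.13], [-1.02, 2.26], [0.13, 2.54], [-0.95, 4.09], [0.21, 2.88], [-2.74, 2.74]. Speed limits (rad/s): [2.57, 2.57, 3.14, 3.14, 3.14, 3.14].

### API

Orientations are given as a unit quaternion [x, y, z, w].
In Python, from station import env gives the robot as it stands. The module is installed in compiled form; this text tells all that it offers.
- The arm moves only by the tool send_rows, never from a script. Its argument "moves" is a list that holds one entry, the list of rows, each a list of 7 numbers: the turn, a rotation vector about the tool's x, y, z each as a share of 90 degrees, from -1 to 1, then the shift along the tool's x, y, z each as a share of 15 cm, from -1 to 1, then the closure, from -1 (fully open) to 1 (shut). A call has 1 to 12 rows; each row shifts and turns the commanded pose from where the row before left it, along the tool's axes as they then stand; what a row does not reach is not made up. A row lasts 1/12 s, in which the tool goes at most 41.7 mm and 7.16 degrees, less where a joint would pass 70% of its speed; a pose out of reach is approached as far as the arm can. A call with a number of a shift or a turn outside -1 to 1 is refused whole. A call with a gripper value outside its range is refused whole. The fingers move at their own pace and stop on an object; the grip force is fixed at half the most. Time passes only in rows, so rows that do not move let the fingers close. It gives the time, the measured TCP pose, the force, the opening and the grip force at its end, in the units of the state.
- env.state(): the state, without advancing time (a new reading comes with each control period).
- env.get_image(name): name is "side" or "top"; returns (picture, depth): 400x640x3 uint8, blue, green, red; 400x640 float32, m along the optical axis (not along the pixel's ray), 0 where there is no reading.
- env.camera_model(name): a dict with "fx", "fy", "cx", "cy" (pixels), "dist_coeffs" ([k1, k2, p1, p2, k3] as OpenCV has them; the pictures are not rectified), "world_to_cam" (4x4, takes a point from world to camera coordinates). Camera axes: x right, y down, z forward; pixel columns grow to the right and rows downward; lengths in m; the calibration is good to about 2 mm. A picture is of the moment at which its call begins. camera_model takes no time and is no camera call.
- env.close_job(): hands the job in; it is judged then, once.
The state is a dict: "time_s": time; "q": joint angles; "qd": joint speeds; "tau": joint torques, N m; "position": TCP position; "eef_rot": TCP orientation; "contact_force": force on the tool from outside, world axes, zero at the start; "torque": the same for the moment, N m; "finger_gap": opening from 0.0 (shut) to 1.0 (fully open); "gripper_force": force on a finger pad.
Only numpy, scipy, OpenCV 4.12 (cv2) and the standard library are available. Lean on these libraries where they do the work, as an engineer would, in place of code of your own. Each camera call takes 0.05 s, during which the arm holds its last target. There are 200 camera calls.

### The job

Turn the dial on the stone setter's power unit until its white pointer stands at the green mark, and let go of it. Then pick up the setting wand and touch its tip to the top of the red stone on the plaque and after that to the blue stone, resting about half a second on each. Finally lay the wand back in the two saddles of its rest, tip hanging down, leaving the dial at the mark and the bottle, jar and tray where they are.

Things in the scene. Friction and masses are not known exactly. Their poses are not given: they have to be found in the camera images.
- dial (a joint): turning angle of the dark red power dial on the flat black top of the grey power unit (unit 170 x 210 mm, 70 mm high, fixed to the table). In rad, grows clockwise seen from above; at 0 the pointer lies along the unit's +x; stops at -2.6 and 2.6. It stays where it is left. The green mark is always clockwise of the pointer at the start, by 0.6 to 2 rad
- unit: the power unit; origin at the centre of its underside, right below the dial's axis; z up
- dial_grip (a point): on the dial's axis, 98 mm above the table, in the middle of the dial's upright grip bar: 66 mm long, 18 mm thick, from 80 to 108 mm above the table, standing on an 80 mm round skirt whose top is 80 mm above the table. The point's x axis runs along the bar towards the pointer end; grip the bar across its thickness
- dial_pointer (a point): point at the rim of the dial, 42 mm from its axis, at the end of the white pointer line (white line on top of the bar and at the edge of the skirt on one side); turns with the dial; 76 mm above the table
- dial_mark (a point): where the pointer end must come: at the inner end of the green T-shaped mark on the unit's top, 42 mm from the dial's axis, 76 mm above the table. White tick marks around it are the scale
- wand: loose setting wand, 160 g: dark green handle with two orange bands, a box 26 mm wide and 28 mm high, from x = -75 to +65 mm; origin at the middle of its height and width, near the centre of mass, x axis towards the nose, z up. At x = 85 mm a steel tip turns straight down, ending in a brass ball of 12 mm. Starts lying in its rest with its axis 80 mm above the table
- wand_tip (a point): lowest point of the wand's brass tip ball, at (85, 0, -50) mm in the wand's frame
- rest: wand rest fixed to the table: dark base 120 x 70 x 10 mm with two black saddles, 12 mm thick, centred at x = -40 and +40 mm, floors 66 mm above the table, between cheeks 32 mm apart, flaring open from 77 to 93 mm above the table. Origin at the centre of its underside, x axis along the wand as it starts; 68 mm free between the saddles for the fingers
- rest_seat (a point): where the wand's origin belongs when it lies in the rest: 80 mm above the table over the centre of the rest
- stone_red: red stone, 27 mm wide with an 18 mm flat top, fixed on the plaque; origin at the centre of its top face, 22 mm above the table
- stone_blue: blue stone, the same size as the red one, 100 mm from it across the plaque; origin at the centre of its top face, 22 mm above the table
- plaque: round black and gold headdress plaque, 170 mm in diameter, 14 mm thick, fixed to the table; origin at the centre of its underside; red stone at x = +50 mm, blue stone at x = -50 mm
- glue_bottle: bystander: white bottle with red cap, 48 mm in diameter, 130 mm tall, standing; origin at the centre of its underside
- bead_jar: bystander: amber jar with yellow lid, 60 mm in diameter, 75 mm tall, standing; origin at the centre of its underside
- stone_tray: bystander: clear tray with coloured beads, 110 x 150 mm, 35 mm high; origin at the centre of its underside
Mind the look-alikes: they are no part of the job. What is meant by the wand is not pink or purple, and is the larger of those in its own colour.

How it is judged:
By the outcome, as a careful person would: the job done as asked, in the order asked, and still so for the second after the job is handed in, with the robot touching nothing.
It also fails if it takes over 72 s, if anything falls off the work surface, if the arm or the gripper's body presses on something with over 40 N, if the wrist force passes 120 N, or if a joint passes its speed limit or range.

## Working session

There is one attempt and no reset: what is moved stays moved. The work goes in short steps, Python scripts to look and compute and a tool call to move; the robot and the scene stay as the last step left them, time stands still between calls to the robot, and variables do not carry over. Pictures are saved under pics/ and viewed, at most 10 in all, crops included, and the job is handed in when it is done.

Besides the shell and the picture viewer there is one more tool, called after "Emit:" as name([rows], argument=value, ...), one row to a line, values as JSON. send_rows: Moves the arm, as the interface text tells. Its arguments: {"type":"object","properties":{"moves":{"type":"array"}},"required":["moves"]}

```bash
mkdir -p pics
python3 - <<'E'
from station import env
import cv2,numpy as np
for n in("side","top"):
    im,d=env.get_image(n); cv2.imwrite(f"pics/{n}0.png",im); np.save(f"{n}0.npy",d)
    m=env.camera_model(n); print(n,{k:np.round(v,4).tolist() for k,v in m.items()})
print(env.state(),env.grip_point_offset)
E
```

```text
side {'fx': 392.6704, 'fy': 392.6704, 'cx': 313.1062, 'cy': 193.3873, 'dist_coeffs': [-0.0338, 0.0, 0.0, 0.0, 0.0], 'world_to_cam': [[0.9625, -0.2711, -0.0101, -0.5276], [-0.2147, -0.7383, -0.6394, 0.0779], [0.1659, 0.6176, -0.7688, 1.1417], [0.0, 0.0, 0.0, 1.0]]}
top {'fx': 491.1347, 'fy': 491.1347, 'cx': 332.7211, 'cy': 198.4493, 'dist_coeffs': [-0.0594, 0.0, 0.0, 0.0, 0.0], 'world_to_cam': [[0.0046, -1.0, 0.0047, -0.1285], [-0.9891, -0.0052, -0.1474, 0.5286], [0.1474, -0.004, -0.9891, 1.6887], [0.0, 0.0, 0.0, 1.0]]}
{'time_s': 0.1, 'q': array([ 1.09489986e+00,  2.45756353e-01,  1.55887088e+00, -5.59544530e-05,
        1.33869517e+00, -1.74111312e-01]), 'qd': array([ 0.00047236, -0.00038939, -0.00317154, -0.0017562 , -0.00106333,
       -0.00082591]), 'tau': array([ 9.29335984e-04, -4.16917741e+01, -3.15525770e+01,  6.86459919e-02,
        3.09793151e-02, -2.89769548e-05]), 'position': array([0.19311102, 0.62044655, 0.40365892]), 'eef_rot': array([ 1.50314185e-01,  9.88637900e-01, -8.28287588e-04, -2.50368003e-04]), 'contact_force': array([ 0.46670344, -0.69020856,  0.47153743]), 'torque': array([-0.04236017,  0.04413572,  0.01841199]), 'gripper_force': 0.0, 'finger_gap': 1.0013431464925278} 0.1804
```

View pics/side0.png

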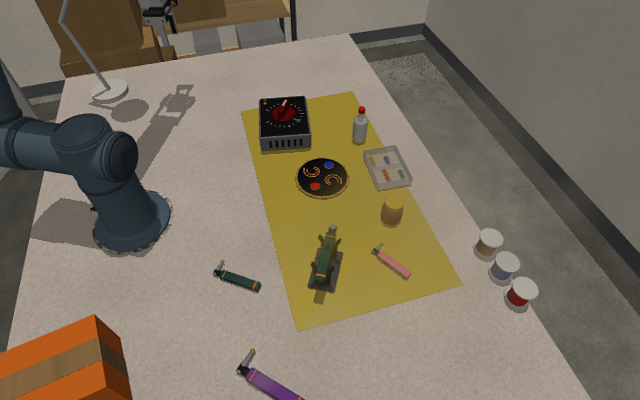

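View pics/top0.png

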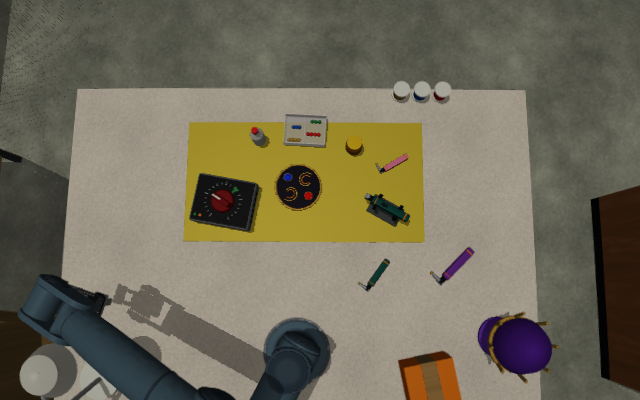

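Candidates for the wand: the green one in the rest at side (326,258) / top (387,208), the small green one at side (237,279) / top (376,272), the pink one at top (393,162), and the purple one at top (456,266). The one in the rest is green and looks like the larger of the two greens, so I'll confirm it in a crop that also shows the dial.

```bash
cat > h.py <<'E'
import cv2,numpy as np
from station import env
def ray(n,uv):
    m=env.camera_model(n);K=np.array([[m["fx"],0,m["cx"]],[0,m["fy"],m["cy"]],[0,0,1]])
    p=cv2.undistortPoints(np.array(uv,float).reshape(1,1,2),K,np.array(m["dist_coeffs"]))[0,0]
    T=np.array(m["world_to_cam"]);R=T[:3,:3];d=R.T@np.array([p[0],p[1],1]);return -R.T@T[:3,3],d/np.linalg.norm(d)
def plane(n,uv,z):
    o,d=ray(n,uv);return o+d*(z-o[2])/d[2]
def tri(a,b):
    o1,d1=ray("side",a);o2,d2=ray("top",b)
    s=np.linalg.lstsq(np.c_[d1,-d2],o2-o1,rcond=None)[0];p,q=o1+s[0]*d1,o2+s[1]*d2
    return (p+q)/2,np.linalg.norm(p-q)
def blobs(im,box,lo,hi,amin=4):
    x0,y0,x1,y1=box;h=cv2.cvtColor(im[y0:y1,x0:x1],cv2.COLOR_BGR2HSV)
    if lo[0]>hi[0]: m=cv2.inRange(h,(0,*lo[1:]),hi)|cv2.inRange(h,lo,(180,*hi[1:]))
    else: m=cv2.inRange(h,lo,hi)
    _,_,s,c=cv2.connectedComponentsWithStats(m)
    return [(int(s[i,4]),(np.round(c[i]+[x0,y0],2)).tolist(),(s[i,:4]+[x0,y0,0,0]).tolist()) for i in range(1,len(s)) if s[i,4]>=amin]
E
python3 - <<'E'
from h import *
S=cv2.imread("pics/side0.png");T=cv2.imread("pics/top0.png")
c=lambda I,x,y,w,h:cv2.resize(I[y:y+h,x:x+w],(400,300),interpolation=cv2.INTER_CUBIC)
cv2.imwrite("pics/crop1.png",np.vstack([np.hstack([c(T,180,168,84,63),c(S,250,90,72,54)]),np.hstack([c(T,350,180,80,60),c(S,270,215,112,84)])]))
for n,I,B in(("side",S,{"dial":(255,92,315,140),"plq":(295,155,350,198),"wand":(295,220,350,300),"small":(205,255,270,300)}),("top",T,{"dial":(190,170,262,232),"plq":(272,162,325,212),"wand":(360,185,415,230),"small":(355,255,395,295)})):
    print(n)
    for k,b in B.items():
        for cn,lo,hi in(("red",(170,130,60),(6,255,255)),("orange",(7,140,100),(18,255,255)),("green",(45,60,40),(95,255,255)),("blue",(105,130,80),(130,255,255)),("white",(0,0,170),(180,60,255))):
            r=blobs(I,b,lo,hi)
            if r:print(k,cn,r[:6])
E
```

```text
side
dial red [(96, [278.09, 110.73], [272, 101, 16, 19]), (102, [288.4, 114.55], [279, 107, 16, 14])]
dial orange [(7, [264.43, 102.86], [263, 102, 4, 3])]
dial green [(5, [264.2, 99.6], [263, 99, 3, 2]), (21, [297.1, 119.62], [293, 118, 9, 5])]
dial white [(15, [296.4, 94.73], [290, 93, 12, 3]), (18, [266.72, 96.56], [261, 95, 12, 3]), (16, [280.44, 95.75], [274, 94, 13, 3])]
plq red [(47, [314.7, 185.04], [311, 182, 8, 7])]
plq orange [(6, [306.5, 170.0], [306, 169, 2, 3]), (11, [312.82, 173.18], [308, 171, 10, 4]), (11, [328.36, 179.82], [327, 177, 4, 6]), (12, [336.58, 179.42], [334, 177, 5, 6]), (6, [313.5, 188.5], [311, 187, 6, 3])]
plq blue [(38, [328.68, 164.0], [325, 161, 8, 7])]
wand orange [(4, [326.5, 235.0], [325, 235, 4, 1]), (5, [332.0, 236.2], [330, 236, 5, 2]), (26, [320.04, 274.58], [315, 273, 11, 4])]
wand green [(183, [323.08, 264.15], [316, 253, 14, 22]), (74, [318.89, 279.76], [314, 276, 11, 9])]
small orange [(9, [223.56, 273.78], [222, 271, 4, 7]), (14, [254.36, 284.5], [252, 281, 5, 8])]
small green [(14, [221.43, 273.36], [220, 270, 4, 8]), (231, [238.39, 2
[... 484 characters left out ...]
), (10, [194.2, 213.5], [193, 212, 3, 4])]
plq red [(45, [307.87, 195.36], [304, 192, 9, 8])]
plq orange [(5, [301.6, 178.0], [301, 176, 3, 5]), (5, [304.0, 182.8], [302, 182, 5, 2]), (6, [290.5, 189.67], [288, 189, 6, 3]), (4, [291.5, 196.25], [290, 195, 4, 3])]
plq blue [(38, [287.32, 176.82], [284, 174, 7, 7])]
wand orange [(10, [404.5, 216.0], [403, 213, 4, 7])]
wand green [(15, [374.2, 199.07], [372, 196, 5, 7]), (166, [391.01, 208.51], [376, 199, 29, 20]), (19, [406.95, 217.11], [405, 214, 5, 7])]
small orange [(7, [385.57, 262.29], [383, 261, 6, 4])]
small green [(10, [386.7, 260.5], [385, 259, 5, 4]), (141, [378.36, 272.3], [370, 262, 18, 22]), (10, [369.7, 283.5], [368, 282, 5, 4])]
```

View pics/crop1.png

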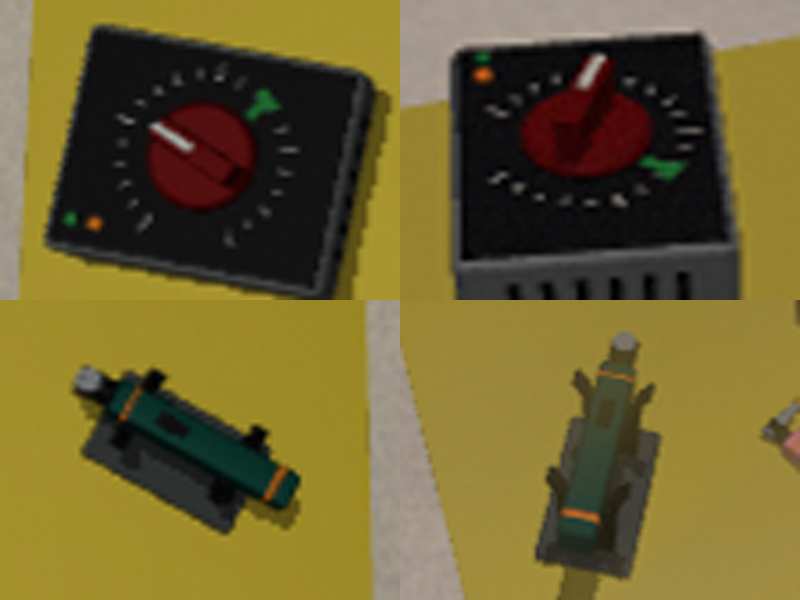

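The crop confirms that the green wand lying in the rest (top 376..407, 199..217) is the larger green one. Its nose points up-left in the top view, with the grey nose at top (367.6,196) and side (332.7,226). The dial pointer is at top (211.5,194) and the green mark at top (234,190).

Run:
```python
from h import *
np.set_printoptions(precision=4,suppress=True)
S=cv2.imread("pics/side0.png");T=cv2.imread("pics/top0.png")
t=lambda x,y:(180+x/4.762-.4,168+y/4.762-.4); s=lambda x,y:(250+(x-400)/5.556-.4,90+y/5.556-.4)
tc=[(97,28),(375,75),(325,293),(47,243)]; sc=[(454,45),(708,35),(738,245),(455,262)]
for n,f,c in(("top",t,tc),("side",s,sc)):
    P=np.array([plane(n,f(*p),.07) for p in c]);print(n,"unit corners",P[:,:2].tolist(),"mean",P.mean(0))
    e=P-np.roll(P,-1,0);print(np.linalg.norm(e,axis=1),np.degrees(np.arctan2(e[:,1],e[:,0])))
print("corner tri",[tri(s(*b),t(*a)) for a,b in((tc[0],sc[0]),(tc[1],sc[1]),(tc[2],sc[2]))])
for n,I,b in(("top",T,(190,170,262,232)),("side",S,(255,92,315,140))):
    x0,y0,x1,y1=b;h=cv2.cvtColor(I[y0:y1,x0:x1],cv2.COLOR_BGR2HSV)
    m=cv2.inRange(h,(0,100,40),(8,255,255))|cv2.inRange(h,(170,100,40),(180,255,255))
    c=max(cv2.findContours(m,0,1)[0],key=cv2.contourArea);E=cv2.fitEllipse(cv2.convexHull(c));print(n,"skirt",E,plane(n,(E[0][0]+x0,E[0][1]+y0),.079))
print("mark top",plane("top",(234.45,189.41),.07),"side",plane("side",(297.1,119.62),.07),"inner",plane("top",t(250,115),.07))
a,b=t(150,125),t(192,150);a2,b2=s(605,55),s(582,88)
print("ptr",plane("top",a,.108),plane("top",b,.108),plane("side",a2,.108),plane("side",b2,.108),tri(a2,a),tri(b2,b))
for k,ss,tt,z in(("red",(314.7,185.04),(307.87,195.36),.022),("blue",(328.68,164.),(287.32,176.82),.022),("band tail",(320.04,274.58),(404.5,216),.094),("band front",(329,235.4),(376.2,200.2),.094),("nose",(332.7,226.2),(367.6,196),.08)):
    print(k,tri(ss,tt),plane("top",tt,z),plane("side",ss,z))
for f,bx in(("top",(360,185,415,230)),):
    x0,y0,x1,y1=bx;h=cv2.cvtColor(T[y0:y1,x0:x1],cv2.COLOR_BGR2HSV);m=cv2.inRange(h,(45,60,40),(95,255,255))|cv2.inRange(h,(5,140,100),(18,255,255))
    m=cv2.morphologyEx(m,cv2.MORPH_CLOSE,np.ones((4,4)))
    c=max(cv2.findContours(m,0,1)[0],key=cv2.contourArea)+[x0,y0];r=cv2.minAreaRect(c);print(r);B=np.array([plane("top",p,.09) for p in cv2.boxPoints(r)]);print(B,B.mean(0),np.linalg.norm(B-np.roll(B,1,0),axis=1))
print("cams",ray("side",(320,200))[0],ray("top",(320,200))[0])
```

```text
top unit corners [[0.6104223270566616, 0.3384426540914263], [0.5763507686841551, 0.1328716551792289], [0.4168063757282453, 0.16469719050364756], [0.4517157834064133, 0.3678408479215955]] mean [0.5138 0.251  0.07  ]
[0.2084 0.1627 0.2061 0.1614] [ 80.5893 -11.2812 -99.7508 169.5057]
side unit corners [[0.4552584787790228, 0.37394392697280054], [0.6140323615316345, 0.3374804145958116], [0.5788115658420468, 0.13809575564441945], [0.4175880573149289, 0.17037955218006995]] mean [0.5164 0.255  0.07  ]
[0.1629 0.2025 0.1644 0.207 ] [ 167.0659   79.9822  -11.3233 -100.4842]
corner tri [(array([0.5216, 0.313 , 0.1332]), np.float64(0.1496131399589088)), (array([0.5509, 0.1061, 0.2444]), np.float64(0.011743028338687076)), (array([0.4967, 0.1472, 0.0738]), np.float64(0.16377110465127076))]
top skirt ((31.327112197875977, 30.322145462036133), (22.13633155822754, 22.505584716796875), 59.28249740600586) [0.5148 0.2577 0.079 ]
side skirt ((28.775659561157227, 19.257247924804688), (20.24693489074707, 24.046293258666992), 58.36725616455078) [0.5198 0.2633 0.079 ]
mark top [0.5546 0.2154 0.07  ] side [
[... 548 characters left out ...]
 0.4619, -0.3693,  0.0964]), np.float64(0.00010386972137828423)) [ 0.4621 -0.3697  0.094 ] [ 0.4624 -0.368   0.094 ]
band front (array([ 0.5142, -0.2732,  0.1006]), np.float64(0.0013450146133921288)) [ 0.5159 -0.2739  0.094 ] [ 0.515 -0.269  0.094]
nose (array([ 0.5313, -0.2447,  0.0941]), np.float64(0.0022050105782435276)) [ 0.5323 -0.2457  0.08  ] [ 0.5358 -0.2355  0.08  ]
((391.70758056640625, 209.2264404296875), (39.91984176635742, 7.090385913848877), 29.05460548400879)
[[ 0.508  -0.2616  0.09  ]
 [ 0.5295 -0.2736  0.09  ]
 [ 0.4633 -0.3921  0.09  ]
 [ 0.4421 -0.3799  0.09  ]] [ 0.4857 -0.3268  0.09  ] [0.1354 0.0246 0.1357 0.0245]
cams [ 0.3352 -0.7906  0.9222] [ 0.2744 -0.119   1.7488]
```

Cross-checks against the text:

| Item | Measured | Expected |
|---|---|---|
| Distance between stones | 100 mm | 100 mm |
| Stone height | 21–22 mm | 22 mm |
| Top of dial bar | 107–110 mm | 108 mm |
| Wand top | 96–100 mm | 94 mm |

- **Dial axis:** about (0.515, 0.2545).
- **Pointer and mark:** the pointer is at yaw 58.5° and the mark at about -43°, so the dial turns about 102° clockwise.
- **Wand:** origin about (0.488, -0.322), yaw 61°.

Moving now.

Emit:
send_rows([
  [[0,0,0,-0.185,-0.113,0,-1],[0,0,0,-0.185,-0.113,0,-1],[0,0,0,-0.185,-0.113,0,-1],[0,0,0,-0.185,-0.113,0,-1],[0,0,0,-0.185,-0.113,0,-1],[0,0,0,-0.185,-0.113,0,-1],[0,0,0,-0.185,-0.113,0,-1],[0,0,0,-0.185,-0.113,0,-1],[0,0,0,-0.185,-0.113,0,-1],[0,0,0,-0.185,-0.113,0,-1],[0,0,0,-0.185,-0.113,0,-1],[0,0,0,-0.185,-0.113,0,-1]],
])

```text
time_s: 1.1
position: [0.4514, 0.326, 0.4043]
eef_rot: [0.15, 0.989, -0.0, -0.0]
contact_force: [1.1, 0.4, 0.1]
finger_gap: 1.004
gripper_force: 0.0
```

Emit:
send_rows([
  [[0,0,0,-0.185,-0.113,0,-1],[0,0,0,-0.185,-0.113,0,-1],[0,0,0,-0.185,-0.113,0,-1],[0,0,-0.07,0,0,0,-1],[0,0,-0.07,0,0,0,-1],[0,0,-0.07,0,0,0,-1],[0,0,-0.07,0,0,0,-1],[0,0,-0.07,0,0,0,-1],[0,0,-0.07,0,0,0,-1],[0,0,-0.07,0,0,0,-1],[0,0,-0.07,0,0,0,-1],[0,0,-0.07,0,0,0,-1]],
])

```text
time_s: 2.1
position: [0.5149, 0.2541, 0.4041]
eef_rot: [-0.34, 0.941, 0.0, -0.001]
contact_force: [-0.6, 0.2, -0.9]
finger_gap: 1.0
gripper_force: 0.0
```

Emit:
send_rows([
  [[0,0,-0.07,0,0,0,-1],[0,0,-0.07,0,0,0,-1],[0,0,-0.07,0,0,0,-1],[0,0,0,0,0,0,-1],[0,0,0,0,0,0,-1]],
])

```text
time_s: 2.52
position: [0.5149, 0.2541, 0.4042]
eef_rot: [-0.486, 0.874, 0.0, -0.0]
contact_force: [0.3, -0.2, 0.4]
finger_gap: 0.996
gripper_force: 0.0
```

```bash
cat >> h.py <<'E'
from scipy.spatial.transform import Rotation as Ro
def go(x,y,z,yaw):
    "print shares left to the goal: grasp point x,y,z and yaw of tool y in deg; turn first, then shift in the goal's axes"
    s=env.state();R=Ro.from_quat(s["eef_rot"]).as_matrix();a=np.degrees(np.arctan2(R[1,1],R[0,1]))
    d=(a-yaw+180)%360-180;c,k=np.cos(np.radians(yaw)),np.sin(np.radians(yaw))
    G=np.array([[-k,c,0],[c,k,0],[0,0,-1]])
    p=s["position"]+R[:,2]*env.grip_point_offset
    e=np.array([x,y,z])-p
    print("grip",p.round(4),"yaw",a.round(2),"zdir",R[:,2].round(4),"gap",round(s["finger_gap"]*94,1),"F",s["contact_force"].round(1),s["gripper_force"],"t",s["time_s"],"q",s["q"].round(2))
    print("turn",round(d/90,4),"shift goal axes",(G@e/.15).round(4),"now axes",(R.T@e/.15).round(4))
E
python3 -c "
from h import *
go(.515,.2545,.104,148.5)"
```

```text
grip [0.5148 0.2541 0.2238] yaw 148.15 zdir [-8.e-04 -2.e-04 -1.e+00] gap 93.6 F [ 0.3 -0.2  0.4] 0.0 t 2.5167 q [ 0.26  0.07  1.76 -0.    1.32 -2.32]
turn -0.0039 shift goal axes [-3.100e-03  4.000e-04  7.989e-01] now axes [-0.0036 -0.      0.7989]
```

Emit:
send_rows([
  [[0,0,0,0,0,0.16,-1],[0,0,0,0,0,0.16,-1],[0,0,0,0,0,0.16,-1],[0,0,0,0,0,0.16,-1],[0,0,0,0,0,0.1,-1],[0,0,0,0,0,0.06,-1],[0,0,0,0,0,0,0.3],[0,0,0,0,0,0,0.5],[0,0,0,0,0,0,0.6],[0,0,0,0,0,0,0.7],[0,0,0,0,0,0,0.8],[0,0,0,0,0,0,1]],
])

```text
time_s: 3.52
position: [0.5153, 0.2542, 0.2856]
eef_rot: [-0.487, 0.873, -0.0, 0.001]
contact_force: [0.1, 0.9, -0.8]
finger_gap: 0.61
gripper_force: 0.0
```

Emit:
send_rows([
  [[0,0,0,0,0,0,1],[0,0,0,0,0,0,1],[0,0,0,0,0,0,1],[0,0,0,0,0,0,1]],
])

```text
time_s: 3.85
position: [0.5151, 0.2542, 0.2847]
eef_rot: [-0.487, 0.873, 0.0, -0.0]
contact_force: [0.0, 0.6, 0.2]
finger_gap: 0.327
gripper_force: 0.0
```

```bash
python3 -c "
from h import *
go(.515,.2545,.104,46.6);print(env.state()['torque'])"
```

```text
grip [0.515  0.2542 0.1043] yaw 148.31 zdir [-0.  0. -1.] gap 30.8 F [0.  0.6 0.2] 0.0 t 3.85 q [ 0.26  0.21  1.84  0.    1.1  -2.33]
turn 1.1301 shift goal axes [0.0018 0.0014 0.0017] now axes [-0.0017  0.0014  0.0017]
[0.07446748 0.01634078 0.00048338]
```

Emit:
send_rows([
  [[0,0,0,0,0,0,1],[0,0,0,0,0,0,1],[0,0,0,0,0,0,1],[0,0,0,0,0,0,1],[0,0,0,0,0,0,1]],
])

```text
time_s: 4.27
position: [0.514, 0.2549, 0.2845]
eef_rot: [-0.487, 0.873, 0.002, -0.002]
contact_force: [-7.2, 3.6, 4.7]
finger_gap: 0.188
gripper_force: 30.0
```

```bash
python3 -c "
from h import *
go(.515,.2545,.104,46.6);print(env.state()['torque'])"
```

```text
grip [0.5132 0.2551 0.1041] yaw 148.3 zdir [-0.0047  0.0015 -1.    ] gap 17.7 F [-7.2  3.6  4.7] 29.997534155845642 t 4.2667 q [ 0.26  0.21  1.84  0.    1.1  -2.33]
turn 1.13 shift goal axes [-0.0118  0.0053  0.001 ] now axes [-0.0028 -0.0126  0.0009]
[ 0.60433319  1.24140251 -0.01503254]
```

Emit:
send_rows([
  [[0,0,0,0,0.012,0,1],[0,0,0.03,0,0,0,1],[0,0,0.06,0,0,0,1],[0,0,0.07,0,0,0,1],[0,0,0.07,0,0,0,1],[0,0,0.07,0,0,0,1],[0,0,0.07,0,0,0,1],[0,0,0.07,0,0,0,1],[0,0,0.07,0,0,0,1],[0,0,0,0,0,0,1]],
])

```text
time_s: 5.1
position: [0.5121, 0.257, 0.2845]
eef_rot: [-0.106, 0.994, 0.003, -0.002]
contact_force: [-8.8, 10.3, 4.0]
finger_gap: 0.191
gripper_force: 30.0
```

```bash
python3 -c "
from h import *
go(.513,.255,.104,47.5);print(env.state()['torque'])"
```

```text
grip [0.5111 0.258  0.1041] yaw 102.18 zdir [-0.005   0.0055 -1.    ] gap 17.9 F [-8.8 10.3  4. ] 30.00021994113922 t 5.1 q [ 0.27  0.21  1.84  0.01  1.1  -1.52]
turn 0.6075 shift goal axes [-0.0225 -0.0063  0.001 ] now axes [-0.0079 -0.022   0.0008]
[ 1.91183902  1.46128481 -0.00410043]
```

Emit:
send_rows([
  [[0,0,0,0.005,0.022,0,1],[0,0,0.03,0,0,0,1],[0,0,0.06,0,0,0,1],[0,0,0.07,0,0,0,1],[0,0,0.07,0,0,0,1],[0,0,0.07,0,0,0,1],[0,0,0.07,0,0,0,1],[0,0,0.07,0,0,0,1],[0,0,0.07,0,0,0,1],[0,0,0.07,0,0,0,1],[0,0,0.045,0,0,0,1],[0,0,0,0,0,0,1]],
])

```text
time_s: 6.1
position: [0.5118, 0.2605, 0.2846]
eef_rot: [0.375, 0.927, 0.004, -0.001]
contact_force: [1.5, 15.8, -4.6]
finger_gap: 0.19
gripper_force: 30.0
```

```bash
python3 -c "
from h import *
go(.5125,.258,.104,45);print(env.state()['torque'])"
```

```text
grip [0.5122 0.262  0.1042] yaw 45.97 zdir [ 0.0021  0.0085 -1.    ] gap 17.8 F [ 1.5 15.8 -4.6] 29.992832243442535 t 6.1 q [ 0.27  0.21  1.84  0.01  1.09 -0.53]
turn 0.0108 shift goal axes [-0.0202 -0.0174  0.0015] now axes [-0.02   -0.0178  0.0013]
[ 2.69871563 -0.13787967 -0.01754336]
```

Emit:
send_rows([
  [[0,0,0.019,0,0,0,1],[0,0,0,0,0,0,1],[0,0,0,0,0,0,0.4],[0,0,0,0,0,0,0],[0,0,0,0,0,0,-1],[0,0,0,0,0,0,-1],[0,0,0,0,0,0,-1],[0,0,0,0,0,-0.1,-1],[0,0,0,0,0,-0.2,-1],[0,0,0,0,0,-0.25,-1],[0,0,0,0,0,-0.25,-1]],
])

```text
time_s: 7.02
position: [0.5118, 0.2577, 0.4052]
eef_rot: [0.387, 0.922, -0.001, -0.001]
contact_force: [1.4, 0.5, 0.3]
finger_gap: 0.792
gripper_force: 0.0
```

Emit:
send_rows([
  [[0,0,0,-0.143,-0.161,0,-1],[0,0,0,-0.143,-0.161,0,-1],[0,0,0,-0.143,-0.161,0,-1],[0,0,0,-0.143,-0.161,0,-1],[0,0,0,-0.143,-0.161,0,-1],[0,0,0,-0.143,-0.161,0,-1],[0,0,0,-0.143,-0.161,0,-1],[0,0,0,-0.143,-0.161,0,-1],[0,0,0,-0.143,-0.161,0,-1]],
])

```text
time_s: 7.77
position: [0.4916, -0.0336, 0.4048]
eef_rot: [0.387, 0.922, -0.0, 0.0]
contact_force: [0.3, 0.3, -0.3]
finger_gap: 0.999
gripper_force: 0.0
```

Run:
```python
from h import *
go(.488,-.322,.25,-29)
S=env.get_image("side")[0];T=env.get_image("top")[0];cv2.imwrite("pics/s1.png",S);cv2.imwrite("pics/t1.png",T)
c=lambda I,x,y,w,h:cv2.resize(I[y:y+h,x:x+w],(400,400),interpolation=cv2.INTER_CUBIC)
cv2.imwrite("pics/crop2.png",np.hstack([c(T,195,174,50,50),c(S,260,90,50,50)]))
print(blobs(T,(190,170,262,232),(45,60,40),(95,255,255)),blobs(S,(255,92,315,140),(45,60,40),(95,255,255)))
```

```text
grip [ 0.4917 -0.0336  0.2244] yaw 44.43 zdir [ 4.e-04 -3.e-04 -1.e+00] gap 93.9 F [ 0.3  0.3 -0.3] 0.0 t 7.7667 q [-0.3  -0.13  1.95 -0.    1.32 -1.07]
turn 0.8158 shift goal axes [-1.6932  0.9106 -0.1706] now axes [-1.3559 -1.3631 -0.17  ]
[(32, [234.66, 189.34], [231, 186, 8, 7]), (10, [194.2, 213.5], [193, 212, 3, 4])] [(5, [264.2, 99.6], [263, 99, 3, 2]), (4, [294.0, 118.5], [293, 118, 3, 2]), (13, [298.46, 120.15], [296, 119, 6, 4])]
```

View pics/crop2.png

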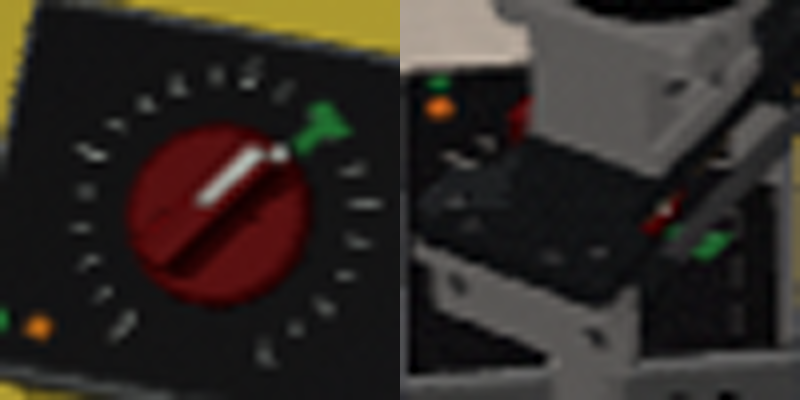

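The dial has been released with its pointer near the mark. In the crop the skirt dot is at (278,152), the bar line runs (203,203)–(258,152), and the green T runs from its inner end (302,145) to about (330,118). I'll work out the angles on the correct planes.

Run:
```python
from h import *
T=cv2.imread("pics/t1.png")
t=lambda x,y:(195+(x+.5)/8-.5,174+(y+.5)/8-.5)
g=lambda p,z:plane("top",t(*p),z)[:2]
# skirt fit
x0,y0=195,174;I=cv2.resize(T[174:224,195:245],(400,400),interpolation=cv2.INTER_CUBIC);h=cv2.cvtColor(I,cv2.COLOR_BGR2HSV)
m=cv2.inRange(h,(0,100,40),(8,255,255))|cv2.inRange(h,(170,100,40),(180,255,255))
c=max(cv2.findContours(m,0,1)[0],key=cv2.contourArea);hull=cv2.convexHull(c);E=cv2.fitEllipse(hull);print("skirt",E)
C=g(E[0],.077)
ticks=[(92,153),(84,191),(80,227),(90,262),(104,293),(123,325),(117,124),(148,102),(177,85),(217,75),(284,91),(354,170),(365,204),(358,243),(345,275),(324,308),(296,329),(265,353),(253,72)]
P=np.array([g(p,.07) for p in ticks]);A=np.c_[2*P,np.ones(len(P))];s=np.linalg.lstsq(A,(P**2).sum(1),rcond=None)[0]
r=np.sqrt(s[2]+s[:2]@s[:2]);print("tick centre",s[:2],"r",r,"resid",np.std(np.hypot(*(P-s[:2]).T)-r));print("skirt c",C)
hg=cv2.inRange(h,(45,60,40),(95,255,255));hg[:, :100]=0;yx=np.argwhere(hg);M=yx.mean(0)[::-1];print("mark px",M)
u,l,v=np.linalg.svd(yx-yx.mean(0),full_matrices=False)
an=lambda d:np.degrees(np.arctan2(d[1],d[0])).round(1)
for O in(s[:2],C,(s[:2]+C)/2):
    print("mark",an(g(M,.07)-O),"inner",an(g((302,145),.07)-O),"dot",an(g((278,152),.078)-O),"line end",an(g((258,152),.108)-O),"line",an(g((258,152),.108)-g((203,203),.108)))
```

```text
skirt ((216.81036376953125, 214.04637145996094), (178.84913635253906, 185.01719665527344), 55.99851989746094)
tick centre [0.51571371 0.25671983] r 0.06140100826138201 resid 0.0012567383477148056
skirt c [0.51509655 0.25698053]
mark px [320.02147239 127.42331288]
mark -47.2 inner -47.9 dot -43.9 line end -47.1 line -45.8
mark -46.9 inner -47.6 dot -43.6 line end -46.6 line -45.8
mark -47.1 inner -47.7 dot -43.7 line end -46.9 line -45.8
```

The mark is at about -47.2° and the pointer at about -45.6°. I know the axis better now, at (0.5155, 0.2589), so I'll go back and close the last 1.6°.

Emit:
send_rows([
  [[0,0,0,0.143,0.161,0,-1],[0,0,0,0.143,0.161,0,-1],[0,0,0,0.143,0.161,0,-1],[0,0,0,0.143,0.161,0,-1],[0,0,0,0.143,0.161,0,-1],[0,0,0,0.143,0.161,0,-1],[0,0,0,0.143,0.161,0,-1],[0,0,0,0.143,0.161,0,-1],[0,0,0,0.131,0.182,0,-1],[0,0,0,0,0,0.15,-1],[0,0,0,0,0,0.2,-1],[0,0,0,0,0,0.2,-1]],
])

```text
time_s: 8.87
position: [0.5153, 0.2607, 0.322]
eef_rot: [0.386, 0.922, 0.001, 0.001]
contact_force: [0.7, 0.2, 0.0]
finger_gap: 0.999
gripper_force: 0.0
```

Emit:
send_rows([
  [[0,0,0,0,0,0.15,-1],[0,0,0,0,0,0.1,0.5],[0,0,0,0,0,0,1],[0,0,0,0,0,0,1],[0,0,0,0,0,0,1],[0,0,0,0,0,0,1],[0,0,0,0,0,0,1],[0,0,0,0,0,0,1],[0,0,0,0,0,0,1],[0,0,0,0,0,0,1],[0,0,0,0,0,0,1],[0,0,0,0,0,0,1]],
])

```text
time_s: 9.87
position: [0.5156, 0.2591, 0.2847]
eef_rot: [0.387, 0.922, 0.0, -0.0]
contact_force: [-0.2, 0.3, -0.1]
finger_gap: 0.258
gripper_force: 0.0
```

Emit:
send_rows([
  [[0,0,0,0,0,0,1],[0,0,0,0,0,0,1]],
])

```text
time_s: 10.03
position: [0.5156, 0.2591, 0.2846]
eef_rot: [0.387, 0.922, -0.0, -0.0]
contact_force: [-0.7, -0.8, 0.4]
finger_gap: 0.186
gripper_force: 30.0
```

```bash
python3 -c "
from h import *
go(.5155,.2589,.104,42.8);print(env.state()['torque'])"
```

```text
grip [0.5156 0.2591 0.1042] yaw 44.44 zdir [-1.e-04 -0.e+00 -1.e+00] gap 17.5 F [-0.7 -0.8  0.4] 30.000045597553253 t 10.0333 q [ 0.27  0.22  1.83  0.    1.1  -0.51]
turn 0.0183 shift goal axes [-0.0004 -0.0012  0.0016] now axes [-0.0004 -0.0012  0.0016]
[ 2.10399414e-03 -6.31322511e-05 -5.01367237e-03]
```

Emit:
send_rows([
  [[0,0,0.018,0,0,0,1],[0,0,0,0,0,0,1],[0,0,0,0,0,0,1],[0,0,0,0,0,0,0.4],[0,0,0,0,0,0,0],[0,0,0,0,0,0,-1],[0,0,0,0,0,0,-1],[0,0,0,0,0,0,-1],[0,0,0,0,0,-0.1,-1],[0,0,0,0,0,-0.2,-1],[0,0,0,0,0,-0.25,-1],[0,0,0,0,0,-0.25,-1]],
])

```text
time_s: 11.03
position: [0.5152, 0.259, 0.4052]
eef_rot: [0.4, 0.916, -0.001, -0.001]
contact_force: [1.5, -0.3, 0.9]
finger_gap: 0.791
gripper_force: 0.0
```

Emit:
send_rows([
  [[0,0,0,-0.151,-0.154,0,-1],[0,0,0,-0.151,-0.154,0,-1],[0,0,0,-0.151,-0.154,0,-1],[0,0,0,-0.151,-0.154,0,-1],[0,0,0,-0.151,-0.154,0,-1],[0,0,0,-0.151,-0.154,0,-1],[0,0,0,-0.151,-0.154,0,-1],[0,0,0,-0.151,-0.154,0,-1],[0,0,0,-0.151,-0.154,0,-1],[0,0,0,-0.151,-0.154,0,-1],[0,0,0,-0.151,-0.154,0,-1],[0,0,0,-0.151,-0.154,0,-1]],
])

```text
time_s: 12.03
position: [0.4967, -0.1302, 0.4048]
eef_rot: [0.4, 0.916, 0.0, 0.0]
contact_force: [0.2, -0.9, -0.6]
finger_gap: 0.999
gripper_force: 0.0
```

Emit:
send_rows([
  [[0,0,0,-0.151,-0.154,0,-1],[0,0,0,-0.151,-0.154,0,-1],[0,0,0,-0.151,-0.154,0,-1],[0,0,0,-0.151,-0.154,0,-1],[0,0,0,-0.151,-0.154,0,-1],[0,0,0,-0.151,-0.154,0,-1],[0,0,0.07,0,0,0,-1],[0,0,0.07,0,0,0,-1],[0,0,0.07,0,0,0,-1],[0,0,0.07,0,0,0,-1],[0,0,0.07,0,0,0,-1],[0,0,0.07,0,0,0,-1]],
])

```text
time_s: 13.03
position: [0.4878, -0.3226, 0.4046]
eef_rot: [0.677, 0.736, 0.0, -0.0]
contact_force: [0.1, -0.5, -0.8]
finger_gap: 1.001
gripper_force: 0.0
```

Emit:
send_rows([
  [[0,0,0.07,0,0,0,-1],[0,0,0.07,0,0,0,-1],[0,0,0.07,0,0,0,-1],[0,0,0.07,0,0,0,-1],[0,0,0.07,0,0,0,-1],[0,0,0.03,0,0,0,-1],[0,0,0,0,0,0,-1]],
])

```text
time_s: 13.62
position: [0.4878, -0.3226, 0.4046]
eef_rot: [0.863, 0.506, -0.0, -0.0]
contact_force: [0.5, -0.6, -0.2]
finger_gap: 1.0
gripper_force: 0.0
```

Run:
```python
from h import *
go(.488,-.322,.08,-29)
S=env.get_image("side")[0];T=env.get_image("top")[0];cv2.imwrite("pics/s2.png",S);cv2.imwrite("pics/t2.png",T)
c=lambda I,x,y:cv2.resize(I[y:y+50,x:x+50],(400,400),interpolation=cv2.INTER_CUBIC)
cv2.imwrite("pics/crop3.png",np.hstack([c(T,195,174),c(S,260,90)]))
```

```text
grip [ 0.4878 -0.3226  0.2242] yaw -29.21 zdir [-0.  0. -1.] gap 94.0 F [ 0.5 -0.6 -0.2] 0.0 t 13.6167 q [-0.78  0.09  1.73 -0.    1.32 -0.27]
turn -0.0023 shift goal axes [ 3.900e-03 -6.000e-04  9.616e-01] now axes [ 3.900e-03 -6.000e-04  9.616e-01]
```

View pics/crop3.png

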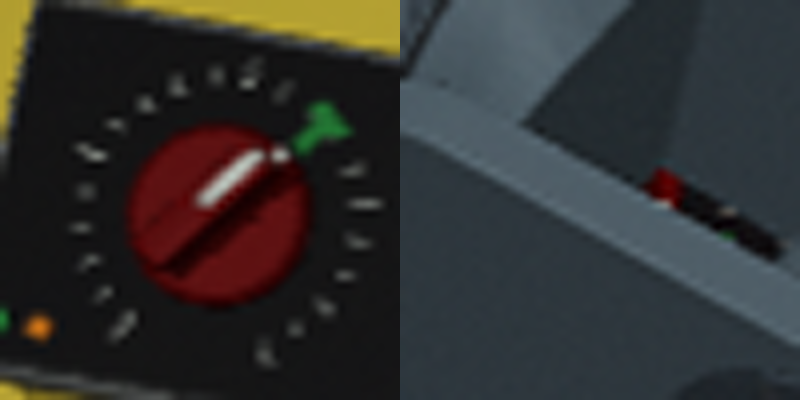

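In the crop the white line and the skirt dot (279,154) point at the green T (302,145), so the dial is set. Going down to the wand.

Emit:
send_rows([
  [[0,0,0,0,0,0.15,-1],[0,0,0,0,0,0.2,-1],[0,0,0,0,0,0.2,-1],[0,0,0,0,0,0.15,-1],[0,0,0,0,0,0.15,-1],[0,0,0,0,0,0.11,-1],[0,0,0,0,0,0,0.4],[0,0,0,0,0,0,0.5],[0,0,0,0,0,0,1],[0,0,0,0,0,0,1],[0,0,0,0,0,0,1],[0,0,0,0,0,0,1]],
])

```text
time_s: 14.72
position: [0.4881, -0.3228, 0.2619]
eef_rot: [0.862, 0.506, 0.0, 0.001]
contact_force: [-0.7, -0.2, 0.3]
finger_gap: 0.609
gripper_force: 0.0
```

Emit:
send_rows([
  [[0,0,0,0,0,0,1],[0,0,0,0,0,0,1],[0,0,0,0,0,0,1],[0,0,0,0,0,0,1],[0,0,0,0,0,0,1],[0,0,0,0,0,0,1]],
])

```text
time_s: 15.22
position: [0.4878, -0.3226, 0.2607]
eef_rot: [0.862, 0.506, -0.0, -0.0]
contact_force: [-0.8, 0.1, 0.5]
finger_gap: 0.277
gripper_force: 30.0
```

```bash
python3 -c "
from h import *
go(.488,-.322,.08,-29);print(env.state()['torque'])"
```

```text
grip [ 0.4878 -0.3225  0.0803] yaw -29.17 zdir [-2.e-04  1.e-04 -1.e+00] gap 26.1 F [-0.8  0.1  0.5] 29.999421536922455 t 15.2167 q [-0.78  0.27  1.82 -0.    1.06 -0.27]
turn -0.0019 shift goal axes [ 0.004  -0.0003  0.0017] now axes [ 0.004  -0.0003  0.0017]
[-0.05061806  0.18984373  0.06193943]
```

Emit:
send_rows([
  [[0,0,0,0,0,-0.06,1],[0,0,0,0,0,-0.12,1],[0,0,0,0,0,-0.12,1],[0,0,0,0,0,-0.15,1],[0,0,0,0,0,-0.15,1],[0,0,0,0,0,0,1]],
])

```text
time_s: 15.72
position: [0.4888, -0.3234, 0.3561]
eef_rot: [0.862, 0.506, 0.001, 0.004]
contact_force: [0.8, -0.8, -0.3]
finger_gap: 0.274
gripper_force: 30.0
```

Emit:
send_rows([
  [[0,0,0,0.08,-0.038,0,1],[0,0,0,0.16,-0.076,0,1],[0,0,0,0.16,-0.076,0,1],[0,0,0,0.16,-0.076,0,1],[0,0,0,0.16,-0.076,0,1],[0,0,0,0.16,-0.076,0,1],[0,0,0,0.16,-0.076,0,1],[0,0,0,0.16,-0.076,0,1],[0,0,0,0.156,-0.077,0,1],[0,0,0,0.08,-0.038,0,1],[0,0,0,0,0,0,1],[0,0,0,0,0,0,1]],
])

```text
time_s: 16.72
position: [0.5024, -0.0834, 0.3489]
eef_rot: [0.862, 0.507, -0.001, -0.001]
contact_force: [0.6, 0.5, -1.9]
finger_gap: 0.277
gripper_force: 30.0
```

Run:
```python
from h import *
go(.5012,-.1107,.08,-29.2)
S=env.get_image("side")[0];T=env.get_image("top")[0];cv2.imwrite("pics/s3.png",S);cv2.imwrite("pics/t3.png",T)
c=lambda I,x,y:cv2.resize(I[y:y+80,x:x+80],(400,400),interpolation=cv2.INTER_CUBIC)
cv2.imwrite("pics/crop4.png",np.hstack([c(T,265,150),c(S,280,130)]))
```

```text
grip [ 0.5019 -0.0832  0.1685] yaw -29.07 zdir [-2.8e-03  9.0e-04 -1.0e+00] gap 26.1 F [ 0.6  0.5 -1.9] 29.998907446861267 t 16.7167 q [-0.39 -0.03  1.96 -0.    1.21  0.12]
turn 0.0015 shift goal axes [-0.1625  0.0851  0.5903] now axes [-0.1623  0.0864  0.5902]
```

View pics/crop4.png

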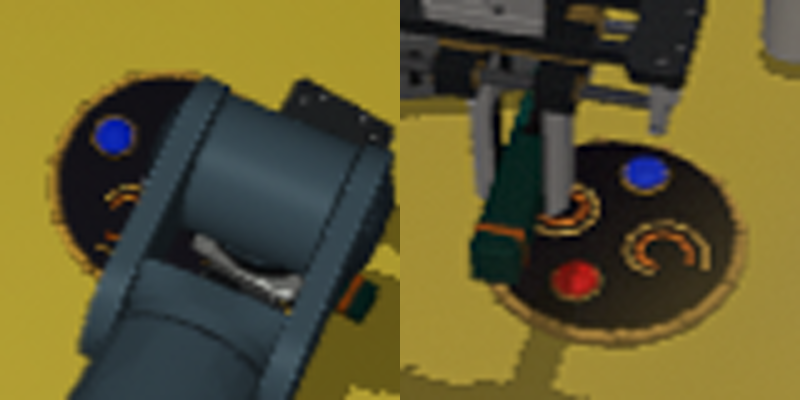

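I overshot by about 27 mm along the tool's x, still high and clear of everything. The crop shows the wand held level, with the red stone at side (395,186) and the arm hiding the tip. I'll correct the position and lower in steps, watching the force.

Emit:
send_rows([
  [[0,0,0,-0.08,0.043,0,1],[0,0,0,-0.082,0.043,0,1],[0,0,0,0,0,0.1,1],[0,0,0,0,0,0.15,1],[0,0,0,0,0,0.15,1],[0,0,0,0,0,0.1,1],[0,0,0,0,0,0.06,1],[0,0,0,0,0,0.03,1],[0,0,0,0,0,0,1],[0,0,0,0,0,0,1],[0,0,0,0,0,0,1],[0,0,0,0,0,0,1]],
])

```text
time_s: 17.82
position: [0.5029, -0.1121, 0.2633]
eef_rot: [0.862, 0.506, 0.001, 0.001]
contact_force: [1.0, 0.5, -1.5]
finger_gap: 0.271
gripper_force: 30.0
```

Run:
```python
from h import *
go(.5012,-.1107,.072,-29.2)
S=env.get_image("side")[0];T=env.get_image("top")[0];cv2.imwrite("pics/s4.png",S)
c=lambda I,x,y:cv2.resize(I[y:y+80,x:x+80],(400,400),interpolation=cv2.INTER_CUBIC)
cv2.imwrite("pics/crop5.png",np.hstack([c(T,265,150),c(S,280,130)]))
```

```text
grip [ 0.5033 -0.1123  0.0829] yaw -29.17 zdir [ 1.9e-03 -9.0e-04 -1.0e+00] gap 25.5 F [ 1.   0.5 -1.5] 29.998921751976013 t 17.8167 q [-0.44  0.11  1.99 -0.    1.03  0.07]
turn 0.0003 shift goal axes [ 0.0025 -0.0174  0.0726] now axes [ 0.0025 -0.0175  0.0725]
```

View pics/crop5.png

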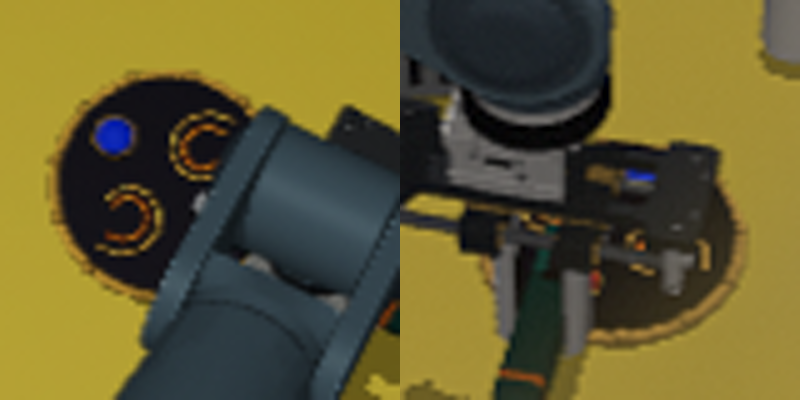

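```bash
python3 -c "
from h import *
for z in(.083,.09):print(plane('top',(265+202/5-.4,150+203/5-.4),z), plane('top',(367.6,196),z))"
```

```text
[ 0.55090866 -0.03028705  0.083     ] [ 0.53188196 -0.24544204  0.083     ]
[ 0.54974686 -0.03066005  0.09      ] [ 0.53080013 -0.24491089  0.09      ]
```

The visible nose edge is at (0.550, -0.030), which agrees with the expected wand pose. Shifting 2.6 mm sideways, then touching down.

Emit:
send_rows([
  [[0,0,0,0,-0.017,0,1],[0,0,0,0,0,0.02,1],[0,0,0,0,0,0.02,1],[0,0,0,0,0,0.015,1],[0,0,0,0,0,0.01,1],[0,0,0,0,0,0,1],[0,0,0,0,0,0,1],[0,0,0,0,0,0,1]],
])

```text
time_s: 18.58
position: [0.5003, -0.1107, 0.2524]
eef_rot: [0.862, 0.506, -0.0, -0.0]
contact_force: [-0.3, -0.5, -1.0]
finger_gap: 0.274
gripper_force: 30.0
```

```bash
python3 -c "
from h import *
go(.5012,-.1107,.072,-29.2);print(env.state()['torque'])"
```

```text
grip [ 0.5003 -0.1107  0.072 ] yaw -29.17 zdir [-1.e-04  0.e+00 -1.e+00] gap 25.7 F [-0.3 -0.5 -1. ] 30.000204741954803 t 18.5833 q [-0.44  0.12  2.    0.    1.01  0.07]
turn 0.0003 shift goal axes [0.0029 0.0053 0.0002] now axes [0.0029 0.0053 0.0002]
[0.05430638 0.22197676 0.07350126]
```

Emit:
send_rows([
  [[0,0,0,0.003,0.005,0.007,1],[0,0,0,0,0,0,1],[0,0,0,0,0,0,1]],
])

```text
time_s: 18.83
position: [0.5014, -0.1109, 0.2518]
eef_rot: [0.862, 0.506, 0.0, 0.0]
contact_force: [-2.2, -0.9, 3.0]
finger_gap: 0.271
gripper_force: 30.0
```

Emit:
send_rows([
  [[0,0,0,0,0,0.007,1],[0,0,0,0,0,0,1],[0,0,0,0,0,0,1]],
])

```text
time_s: 19.08
position: [0.5014, -0.111, 0.2508]
eef_rot: [0.862, 0.506, 0.0, 0.001]
contact_force: [-2.6, -3.5, 4.5]
finger_gap: 0.276
gripper_force: 30.0
```

```bash
python3 -c "
from h import *
go(.5012,-.1107,.072,-29.2);print(env.state()['torque'])"
```

```text
grip [ 0.5016 -0.1112  0.0704] yaw -29.18 zdir [ 0.001 -0.001 -1.   ] gap 26.0 F [-2.6 -3.5  4.5] 29.99833971261978 t 19.0833 q [-0.44  0.13  2.   -0.    1.01  0.07]
turn 0.0002 shift goal axes [ 0.0016 -0.0039 -0.0108] now axes [ 0.0016 -0.0038 -0.0108]
[-0.3123889   0.42515934  0.04473145]
```

Contact is at axis height 71.8 mm, so the tip is at 22 mm, which is the flat top of the red stone. Holding there, then lifting to the blue stone.

Emit:
send_rows([
  [[0,0,0,0,0,0,1],[0,0,0,0,0,0,1],[0,0,0,0,0,0,1],[0,0,0,0,0,0,1],[0,0,0,0,0,0,1],[0,0,0,0,0,0,1]],
])

```text
time_s: 19.58
position: [0.5014, -0.111, 0.2507]
eef_rot: [0.862, 0.506, 0.0, 0.001]
contact_force: [-3.0, -4.5, 4.8]
finger_gap: 0.275
gripper_force: 30.0
```

Emit:
send_rows([
  [[0,0,0,0,0,-0.05,1],[0,0,0,0,0,-0.1,1],[0,0,0,0,0,-0.1,1],[0,0,0,0,0,-0.05,1],[0,0,0,0,0,0,1],[0,0,0,0,0,0,1]],
])

```text
time_s: 20.08
position: [0.501, -0.1104, 0.295]
eef_rot: [0.862, 0.506, 0.0, -0.0]
contact_force: [0.6, -0.8, -1.8]
finger_gap: 0.279
gripper_force: 30.0
```

Run:
```python
from h import *
go(.5682,-.0370,.074,-29.2);print(env.state()['torque'])
```

```text
grip [ 0.501  -0.1103  0.1146] yaw -29.17 zdir [-1.e-04  4.e-04 -1.e+00] gap 26.3 F [ 0.6 -0.8 -1.8] 29.9959534406662 t 20.0833 q [-0.44  0.06  1.99  0.    1.1   0.07]
turn 0.0004 shift goal axes [0.6451 0.1529 0.2705] now axes [0.6449 0.1534 0.2707]
[-0.09020092  0.04795748  0.00326155]
```

Emit:
send_rows([
  [[0,0,0,0.08,0.019,0,1],[0,0,0,0.15,0.036,0,1],[0,0,0,0.15,0.036,0,1],[0,0,0,0.15,0.036,0,1],[0,0,0,0.08,0.019,0,1],[0,0,0,0.035,0.007,0,1],[0,0,0,0,0,0.08,1],[0,0,0,0,0,0.1,1],[0,0,0,0,0,0.06,1],[0,0,0,0,0,0.02,1],[0,0,0,0,0,0,1],[0,0,0,0,0,0,1]],
])

```text
time_s: 21.08
position: [0.5682, -0.0378, 0.2562]
eef_rot: [0.863, 0.506, -0.0, -0.0]
contact_force: [-0.1, -0.5, -1.5]
finger_gap: 0.278
gripper_force: 30.0
```

Run:
```python
from h import *
go(.5682,-.0370,.072,-29.2);print(env.state()['torque'])
S=env.get_image("side")[0];T=env.get_image("top")[0]
c=lambda I,x,y:cv2.resize(I[y:y+80,x:x+80],(400,400),interpolation=cv2.INTER_CUBIC)
cv2.imwrite("pics/crop6.png",np.hstack([c(T,265,150),c(S,280,130)]))
```

```text
grip [ 0.5681 -0.0378  0.0758] yaw -29.21 zdir [-3.e-04  0.e+00 -1.e+00] gap 26.1 F [-0.1 -0.5 -1.5] 29.996005296707153 t 21.0833 q [-0.27  0.24  1.86 -0.    1.04  0.24]
turn -0.0001 shift goal axes [ 0.0048 -0.0021  0.0253] now axes [ 0.0048 -0.0021  0.0253]
[-0.11120418  0.10012135 -0.00210656]
```

View pics/crop6.png

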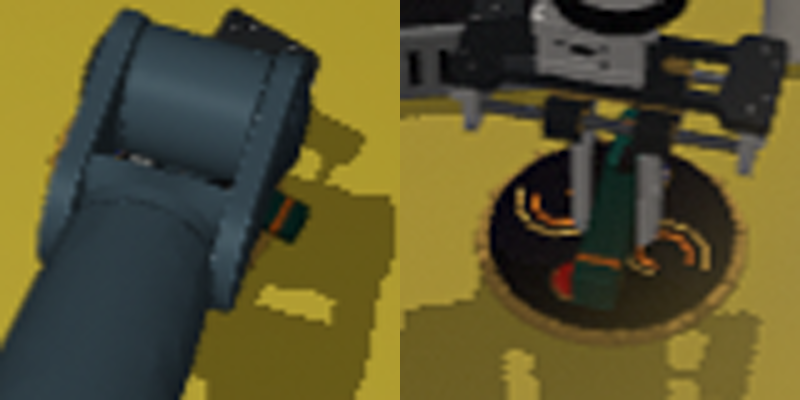

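The tip is hidden behind the arm. The wand is level and lines up with the expected pose over the blue stone. Touching down.

Emit:
send_rows([
  [[0,0,0,0.005,-0.002,0.013,1],[0,0,0,0,0,0.012,1],[0,0,0,0,0,0.007,1],[0,0,0,0,0,0,1],[0,0,0,0,0,0,1]],
])

```text
time_s: 21.6
position: [0.5685, -0.0366, 0.2515]
eef_rot: [0.862, 0.506, 0.0, 0.0]
contact_force: [-0.3, -0.6, -1.0]
finger_gap: 0.275
gripper_force: 30.0
```

Emit:
send_rows([
  [[0,0,0,0,0,0.006,1],[0,0,0,0,0,0,1],[0,0,0,0,0,0,1],[0,0,0,0,0,0,1],[0,0,0,0,0,0,1],[0,0,0,0,0,0,1],[0,0,0,0,0,0,1]],
])

```text
time_s: 22.18
position: [0.5686, -0.0367, 0.2509]
eef_rot: [0.862, 0.506, 0.0, 0.0]
contact_force: [-1.9, -0.9, 3.4]
finger_gap: 0.275
gripper_force: 30.0
```

Run:
```python
from h import *
go(.5682,-.0370,.072,-29.2);print(env.state()['torque'])
```

```text
grip [ 0.5686 -0.0367  0.0705] yaw -29.17 zdir [ 4.e-04 -3.e-04 -1.e+00] gap 25.8 F [-1.9 -0.9  3.4] 29.998904764652252 t 22.1833 q [-0.26  0.25  1.86 -0.    1.03  0.25]
turn 0.0003 shift goal axes [-0.0032 -0.0017 -0.0099] now axes [-0.0032 -0.0016 -0.0099]
[-0.00762326  0.3289671   0.08826366]
```

Emit:
send_rows([
  [[0,0,0,0,0,0.003,1],[0,0,0,0,0,0,1],[0,0,0,0,0,0,1],[0,0,0,0,0,0,1],[0,0,0,0,0,0,1],[0,0,0,0,0,0,1],[0,0,0,0,0,0,1]],
])

```text
time_s: 22.77
position: [0.5686, -0.0368, 0.2504]
eef_rot: [0.862, 0.506, 0.0, 0.0]
contact_force: [-2.6, -3.3, 5.2]
finger_gap: 0.275
gripper_force: 30.0
```

Emit:
send_rows([
  [[0,0,0,0,0,-0.05,1],[0,0,0,0,0,-0.1,1],[0,0,0,0,0,-0.15,1],[0,0,0,0,0,-0.15,1],[0,0,0,0,0,-0.1,1],[0,0,0,0,0,-0.05,1],[0,0,0,0,0,0,1],[0,0,0,0,0,0,1]],
])

```text
time_s: 23.43
position: [0.5682, -0.0363, 0.3393]
eef_rot: [0.862, 0.506, -0.0, -0.0]
contact_force: [0.7, -0.0, -2.4]
finger_gap: 0.272
gripper_force: 30.0
```

Run:
```python
from h import *
go(.4878,-.3225,.0803,-29.2)
```

```text
grip [ 0.568  -0.0362  0.1589] yaw -29.17 zdir [-9.e-04  5.e-04 -1.e+00] gap 25.6 F [ 0.7 -0.  -2.4] 29.99604731798172 t 23.4333 q [-0.26  0.13  1.82  0.    1.2   0.25]
turn 0.0004 shift goal axes [-1.9268  0.4643  0.5242] now axes [-1.9271  0.4637  0.5238]
```

Emit:
send_rows([
  [[0,0,0,-0.1,0.024,0,1],[0,0,0,-0.172,0.0414,0,1],[0,0,0,-0.172,0.0414,0,1],[0,0,0,-0.172,0.0414,0,1],[0,0,0,-0.172,0.0414,0,1],[0,0,0,-0.172,0.0414,0,1],[0,0,0,-0.172,0.0414,0,1],[0,0,0,-0.172,0.0414,0,1],[0,0,0,-0.172,0.0414,0,1],[0,0,0,-0.172,0.0414,0,1],[0,0,0,-0.172,0.0414,0,1],[0,0,0,-0.107,0.026,0,1]],
])

```text
time_s: 24.43
position: [0.4872, -0.3246, 0.338]
eef_rot: [0.863, 0.506, -0.001, -0.001]
contact_force: [0.7, -0.8, -2.0]
finger_gap: 0.272
gripper_force: 30.0
```

Emit:
send_rows([
  [[0,0,0,0,0,0,1],[0,0,0,0,0,0,1],[0,0,0,0,0,0,1]],
])

```text
time_s: 24.68
position: [0.4883, -0.322, 0.3387]
eef_rot: [0.862, 0.506, -0.0, -0.001]
contact_force: [0.1, -0.3, -2.0]
finger_gap: 0.277
gripper_force: 30.0
```

Run:
```python
from h import *
go(.4878,-.3225,.0803,-29.2)
```

```text
grip [ 0.488  -0.3216  0.1583] yaw -29.16 zdir [-0.0016  0.0022 -1.    ] gap 26.0 F [ 0.1 -0.3 -2. ] 29.99603658914566 t 24.6833 q [-0.78  0.16  1.78  0.    1.2  -0.27]
turn 0.0005 shift goal axes [-0.0057  0.0019  0.5201] now axes [-0.0063  0.0031  0.5201]
```

Emit:
send_rows([
  [[0,0,0,-0.003,0,0.1,1],[0,0,0,0,0,0.15,1],[0,0,0,0,0,0.1,1],[0,0,0,0,0,0.06,1],[0,0,0,0,0,0.05,1],[0,0,0,0,0,0.04,1],[0,0,0,0,0,0.01,1],[0,0,0,0,0,0,1],[0,0,0,0,0,0,1]],
])

```text
time_s: 25.43
position: [0.4884, -0.3234, 0.2644]
eef_rot: [0.862, 0.506, 0.0, 0.001]
contact_force: [-0.5, 0.5, -0.7]
finger_gap: 0.274
gripper_force: 30.0
```

Run:
```python
from h import *
go(.4878,-.3225,.0803,-29.2);print(env.state()['torque'])
```

```text
grip [ 0.4886 -0.3236  0.084 ] yaw -29.16 zdir [ 1.e-03 -9.e-04 -1.e+00] gap 25.7 F [-0.5  0.5 -0.7] 29.995990097522736 t 25.4333 q [-0.78  0.26  1.81  0.    1.06 -0.27]
turn 0.0004 shift goal axes [ 0.0038 -0.0082  0.0249] now axes [ 0.0038 -0.0083  0.0249]
[-0.09030801  0.08493708  0.00126544]
```

Emit:
send_rows([
  [[0,0,0,0,0,0.008,1],[0,0,0,0,0,0.006,1],[0,0,0,0,0,0,1],[0,0,0,0,0,0,1],[0,0,0,0,0,0,1]],
])

```text
time_s: 25.85
position: [0.4881, -0.3233, 0.2617]
eef_rot: [0.862, 0.506, 0.0, 0.0]
contact_force: [-0.1, -0.3, -1.9]
finger_gap: 0.274
gripper_force: 30.0
```

Run:
```python
from h import *
go(.4878,-.3225,.0803,-29.2);print(env.state()['torque'])
```

```text
grip [ 0.4881 -0.3233  0.0813] yaw -29.18 zdir [ 1.e-04 -1.e-04 -1.e+00] gap 25.8 F [-0.1 -0.3 -1.9] 29.996067881584167 t 25.85 q [-0.78  0.27  1.81 -0.    1.06 -0.27]
turn 0.0003 shift goal axes [ 0.0038 -0.0046  0.0065] now axes [ 0.0038 -0.0046  0.0065]
[-0.0897576   0.12087861 -0.00415899]
```

Still free at 1 mm above the seat. Lowering the last bit, then releasing gently.

Emit:
send_rows([
  [[0,0,0,0.004,-0.004,0.006,1],[0,0,0,0,0,0,1],[0,0,0,0,0,0,1],[0,0,0,0,0,0,0.35],[0,0,0,0,0,0,0.2],[0,0,0,0,0,0,0],[0,0,0,0,0,0,-0.5],[0,0,0,0,0,0,-1],[0,0,0,0,0,0,-1],[0,0,0,0,0,0,-1],[0,0,0,0,0,0,-1],[0,0,0,0,0,0,-1]],
])

```text
time_s: 26.85
position: [0.4879, -0.3224, 0.2606]
eef_rot: [0.862, 0.506, 0.0, -0.0]
contact_force: [-0.3, -0.4, -1.2]
finger_gap: 0.857
gripper_force: 0.0
```

Emit:
send_rows([
  [[0,0,0,0,0,-0.05,-1],[0,0,0,0,0,-0.1,-1],[0,0,0,0,0,-0.15,-1],[0,0,0,0,0,-0.2,-1],[0,0,0,0,0,-0.25,-1],[0,0,0,0,0,-0.25,-1]],
])

```text
time_s: 27.35
position: [0.4876, -0.3221, 0.4122]
eef_rot: [0.862, 0.506, -0.0, -0.001]
contact_force: [1.6, -0.4, 0.0]
finger_gap: 1.0
gripper_force: 0.0
```

Emit:
send_rows([
  [[0,0,0,-0.1,-0.1,0,-1],[0,0,0,-0.15,-0.15,0,-1],[0,0,0,-0.15,-0.15,0,-1],[0,0,0,-0.15,-0.15,0,-1],[0,0,0,-0.1,-0.1,0,-1],[0,0,0,0,0,0,-1],[0,0,0,0,0,0,-1]],
])

```text
time_s: 27.93
position: [0.3547, -0.3603, 0.4113]
eef_rot: [0.863, 0.505, 0.0, 0.001]
contact_force: [-0.2, -0.7, 0.0]
finger_gap: 0.998
gripper_force: 0.0
```

Run:
```python
from h import *
go(.4878,-.3225,.0803,-29.2)
S=env.get_image("side")[0];T=env.get_image("top")[0]
c=lambda I,x,y,w:cv2.resize(I[y:y+w*3//4,x:x+w],(400,300),interpolation=cv2.INTER_CUBIC)
S0=cv2.imread("pics/side0.png");T0=cv2.imread("pics/top0.png")
cv2.imwrite("pics/crop7.png",np.vstack([np.hstack([c(T,350,180,80),c(S,270,215,112)]),np.hstack([c(T,180,110,240),c(S,240,85,200)])]))
for n,I,b in(("T",T,(360,185,415,230)),("T0",T0,(360,185,415,230)),("S",S,(295,220,350,300)),("S0",S0,(295,220,350,300))):
  print(n,blobs(I,b,(45,60,40),(95,255,255)),blobs(I,b,(7,140,100),(18,255,255)))
```

```text
grip [ 0.3549 -0.3604  0.2309] yaw -29.28 zdir [ 9.e-04 -8.e-04 -1.e+00] gap 93.8 F [-0.2 -0.7  0. ] 0.0 t 27.9333 q [-1.02 -0.11  1.92  0.    1.33 -0.51]
turn -0.0009 shift goal axes [0.653  0.6504 1.0043] now axes [0.6541 0.6482 1.0049]
T [(20, [374.05, 198.65], [372, 196, 5, 7]), (179, [390.89, 208.26], [376, 199, 29, 20]), (20, [407.0, 217.15], [405, 214, 5, 7])] [(11, [404.73, 215.73], [403, 213, 5, 7])]
T0 [(15, [374.2, 199.07], [372, 196, 5, 7]), (166, [391.01, 208.51], [376, 199, 29, 20]), (19, [406.95, 217.11], [405, 214, 5, 7])] [(10, [404.5, 216.0], [403, 213, 4, 7])]
S [(219, [323.88, 262.07], [317, 248, 14, 26]), (84, [319.42, 280.26], [315, 276, 10, 10])] [(11, [330.82, 235.82], [326, 235, 10, 3]), (26, [320.38, 274.65], [315, 273, 11, 5])]
S0 [(183, [323.08, 264.15], [316, 253, 14, 22]), (74, [318.89, 279.76], [314, 276, 11, 9])] [(4, [326.5, 235.0], [325, 235, 4, 1]), (5, [332.0, 236.2], [330, 236, 5, 2]), (26, [320.04, 274.58], [315, 273, 11, 4])]
```

View pics/crop7.png

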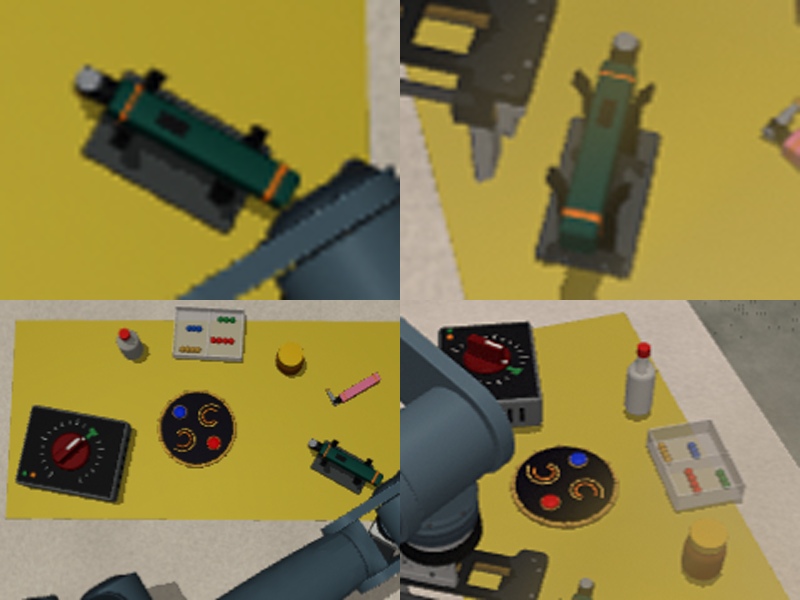

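The wand lies level in both saddles, within about 1 mm of where it started (bands at top (404.7,215.7) and side (320.4,274.7)). The dial points at the mark, and the bottle, jar and tray are undisturbed. Handing in.

```bash
python3 -c "
from station import env
print(env.close_job())"
```

```text
the job is handed in; nothing more can be done
None
```

I handed the job in at about 28 s of the 72 s; no verdict was returned. The dial is at the green mark to within about 1° by camera, the tip rested over half a second on red and then blue (judged by force and height, as the arm hid the tip), and the wand is back in its saddles with the bottle, jar and tray untouched.

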